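# Sort the laundry bits on the utility-room worktop

### The job

Tidy up after the wash: put both wooden clothes pegs into the round woven basket, both wool dryer balls into the rectangular white tub, down on its floor, and lay the bar of laundry soap flat on the ribs of its soap dish, inside the rim. Leave the scrubbing brush and the blue measuring cup where they are.

Things in the scene. Friction and masses are not known exactly. Their poses are not given: they have to be found in the camera images.
- peg_a: wooden spring clothes peg lying on its side on the worktop, 76 mm long, 19 mm across both legs, 12 mm thick (high). Origin at its centre, 6 mm above the worktop; x along its length towards the jaws, y across both legs (the way to pinch it), z up. 15 g. May lie at any yaw
- peg_b: a second clothes peg, the same as peg_a
- ball_a: off-white wool dryer ball, 60 mm across, stiff, with slight flats so that it does not roll far. Origin at its centre (30 mm above what it rests on), its axes mean nothing. About 50 g
- ball_b: a second dryer ball, the same as ball_a
- soap: cream bar of laundry soap lying flat, 84 mm long (its x), 54 mm wide (its y), 30 mm high (its z), edges rounded 3 mm. Origin at its centre, 15 mm above what it rests on. About 140 g; either large face may be up
- basket: round woven wicker basket, open at the top, fixed, 60 mm high: outside radius 72 mm at the foot and 85 mm at the rim, inside radius about 66 mm at the floor and 79 mm at the rim. Origin under its centre at worktop height, z up; inner floor 6 mm above the origin. Home of the pegs
- tub: rectangular white plastic tub, open at the top, fixed, outside 200 mm (its x) by 150 mm (its y) by 50 mm high, walls and floor 4 mm thick. Origin under its centre at worktop height; its long x axis lies roughly along the world y axis. Home of the dryer balls, which fit side by side along its length
- dish: low white ceramic soap dish, fixed, outside 122 mm (its x) by 92 mm (its y), rim 18 mm high and 8 mm thick, inside 106 by 76 mm; four ribs along x carry the soap 9 mm above the worktop. Origin under its centre at worktop height; its long x axis lies roughly along the world y axis. Home of the soap, long side along long side
- brush: wooden scrubbing brush standing on its bristles, 100 mm (its x) by 44 mm by 38 mm high, loose, among the things to sort; to be left alone. Origin under its centre
- cup: blue plastic measuring cup standing upright, about 64 mm across the rim, 48 mm high, loose, among the things to sort; to be left alone. Origin under its centre
There are look-alikes about, which are no part of the job. What is shaped like the peg_a but pink is not meant.

How it is judged (in metres and radians):
At the end, for the whole second after the job is handed in: Pegs in the basket (within 70 mm of its axis, under 45 mm above its foot); balls inside the tub, centres under 45 mm above its foot; soap in the dish, flat within 0.07 rad, centre within 17 mm of the dish's and under 28 mm above its foot; all at rest (horizontal distance between each of peg_a, peg_b and basket below 0.07 m and z of each of peg_a, peg_b in the frame of basket below 0.045 m and x of ball_a in the frame of tub between -0.08 and 0.08 m and y of ball_a in the frame of tub between -0.055 and 0.055 m and z of each of ball_a, ball_b in the frame of tub below 0.045 m and x of ball_b in the frame of tub between -0.08 and 0.08 m and y of ball_b in the frame of tub between -0.055 and 0.055 m and horizontal distance between soap and dish below 0.017 m and z of soap in the frame of dish below 0.028 m and angle between the z axis of soap and the z axis of dish, either way round below 0.07 rad and linear speed of each of peg_a, peg_b, ball_a, ball_b, soap below 0.02 m/s); the robot touches nothing.
It fails at once if the scrubbing brush is moved by more than 30 mm (distance of brush from where it was at the start of the episode above 0.03 m).
It fails at once if the measuring cup is moved by more than 30 mm (distance of cup from where it was at the start of the episode above 0.03 m).
It also fails if it takes over 136 s, if anything falls off the work surface, if the arm or the gripper's body presses on something with over 40 N, if the wrist force passes 120 N, or if a joint passes its speed limit or range.

### The arm

A 6-joint arm with a two-finger parallel gripper is mounted at the origin on the work surface. World frame = base frame: x ahead of the robot, y to its left, z up, the work surface at z = 0. Lengths are in m, angles in degrees, forces in N, time in s.
With the tool pointing down it reaches from about 0.4 to 0.825 m from the base axis. Payload 7 kg.
Tool frame: the origin (TCP) lies at the very end of the fingers, on their centre line; the grasp point (between the pads) lies hold_point_z behind it (hold_point_z is the distance from the TCP to the grasp point, in m); z points along the fingers, y is the line along which they close (so a half turn about z gives the same grasp; the last joint's range is limited). The gripper opens to 88 mm and grips with 3 to 60 N. Pads are 19 mm wide; open, the fingers measure 130 mm over their backs; the gripper's body (78 mm by 193 mm) begins 47 mm behind the grasp point.
Start: joints at [-50.3, 20.546, 0.682, 0, -70.136, -16.507], TCP at [0.266, -0.62, 0.227] pointing down, gripper open.
Joint ranges: [-176.03, 176.03], [-82.01, 121.73], [-58.28, 71.71], [-173.87, 95.51], [-174.79, -0.11], [-173.66, 173.66]. Speed limits (degrees/s): [136.94, 136.94, 172.46, 180, 180, 180].

### API

Orientations are given as [roll, pitch, yaw] about the fixed x, y, z axes, in that order (R = Rz(yaw) Ry(pitch) Rx(roll)).
In Python, from plant import get_obs, snapshot, close_job, hold_point_z gives the robot as it stands.
- The arm moves only by the tool play_rows, never from a script. Its argument "commands" is a list that holds one entry, the list of rows, each a list of 7 numbers: the shift along the tool's x, y, z in cm, then the turn, a rotation vector about the tool's x, y, z in degrees, then the opening, from 0 (shut) to 1 (fully open). In form: [[[x, y, z, ax, ay, az, fingers], ...]]. A call has 1 to 20 rows; each row is the pose to reach, as a shift and turn from the pose commanded when the call began, along the tool's axes at that moment; what a row does not reach only later rows make up. A row lasts 1/12 s, in which the tool goes at most 41.7 mm and 7.16 degrees, less where a joint would pass 70% of its speed; a pose out of reach is approached as far as the arm can. A call with a gripper value outside its range is refused whole. The fingers move at their own pace and stop on an object; the grip force is fixed at half the most. Time passes only in rows, so rows that repeat a pose let the fingers close. It gives the time, the measured TCP pose, the force, the opening and the grip force at its end, in the units of the state.
- get_obs(): the state, without advancing time (a new reading comes with each control period).
- snapshot(name): name is "scene" or "top" or "wrist"; returns a dict with "frame" (480x640x3 uint8, red, green, blue), "camera_matrix" (3x3 intrinsics, pixels), "origin" and "attitude" of the camera in the world. Camera axes: x right, y down, z forward; pixel columns grow to the right and rows downward; lengths in m; the calibration is good to about 2 mm. A picture is of the moment at which its call begins. There is no depth.
- close_job(): hands the job in; it is judged then, once.
The state is a dict: "clock": time; "joint_pos": joint angles; "qvel": joint speeds; "tau": joint torques, N m; "tool_pos": TCP position; "orientation": TCP orientation; "force": force on the tool from outside, world axes, zero at the start; "moment": the same for the moment, N m; "opening": finger opening in m; "gripper_force": force on a finger pad.
Only numpy, scipy, OpenCV 4.12 (cv2) and the standard library are available. Lean on these libraries where they do the work, as an engineer would, in place of code of your own. Each camera call takes 0.05 s, during which the arm holds its last target. There are 200 camera calls.

## Working session

There is one attempt and no reset: what is moved stays moved. The work goes in short steps, Python scripts to look and compute and a tool call to move; the robot and the scene stay as the last step left them, time stands still between calls to the robot, and variables do not carry over. Pictures are saved under pics/ and viewed, at most 14 in all, crops included, and the job is handed in when it is done.

Besides the shell and the picture viewer there is one more tool, called after ">>>" as name([rows], argument=value, ...), one row to a line, values as JSON. play_rows: Moves the arm, as the interface text tells. Its arguments: {"type":"object","properties":{"commands":{"type":"array","items":{"type":"array","items":{"type":"array","items":{"type":"number"}}}}},"required":["commands"]}

```bash
ls; mkdir -p pics; cat > h.py <<'E'
import numpy as np, cv2
from plant import get_obs, snapshot, close_job, hold_point_z
def snap(n,f=None):
    s=snapshot(n)
    if f: cv2.imwrite('pics/'+f,cv2.cvtColor(s['frame'],cv2.COLOR_RGB2BGR))
    return s
E
python3 - <<'E'
from h import *
for n in('top','scene'):
    s=snap(n,n+'0.png'); print(n,s['camera_matrix'],s['origin'],s['attitude'])
print(get_obs(),hold_point_z)
E
```

```text
pics
top [[608.57318149   0.         313.29594743]
 [  0.         608.57318149 233.180337  ]
 [  0.           0.           1.        ]] [0.35364585 0.04065834 1.67477893] [-1.74002200e+02  3.88368056e-02 -8.89865355e+01]
scene [[585.08695913   0.         315.44380323]
 [  0.         585.08695913 242.49376008]
 [  0.           0.           1.        ]] [1.26353051 0.80253688 0.78257671] [-124.69963409    0.79314836  135.11642734]
{'clock': 0.1, 'joint_pos': array([-5.03008629e+01,  2.05858818e+01,  6.40794316e-01, -1.62745430e-02,
       -7.01341089e+01, -1.65072414e+01]), 'qvel': array([ 0.00710433, -0.14484095,  0.1122473 ,  0.03434476, -0.11002055,
        0.11238087]), 'tau': array([-1.50765412e-03, -5.84163094e+01,  2.93750703e+01,  7.01554611e+00,
        1.01432719e-02, -8.13707015e-05]), 'tool_pos': array([ 0.26564062, -0.62008841,  0.22575077]), 'orientation': array([ 1.79919720e+02, -7.83492494e-03, -1.56813640e+02]), 'force': array([-0.43239028,  0.22023501, -0.15889127]), 'moment': array([ 0.01166773, -0.01388243,  0.04951306]), 'gripper_force': 0.0, 'opening': 0.08772799933356712} 0.0188
```

View pics/top0.png

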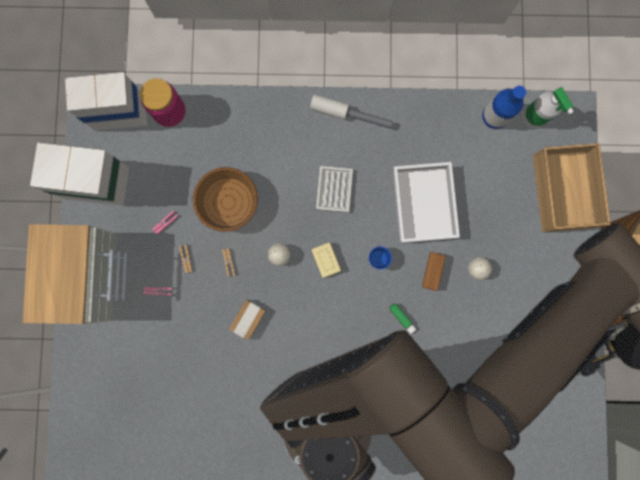

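View pics/scene0.png

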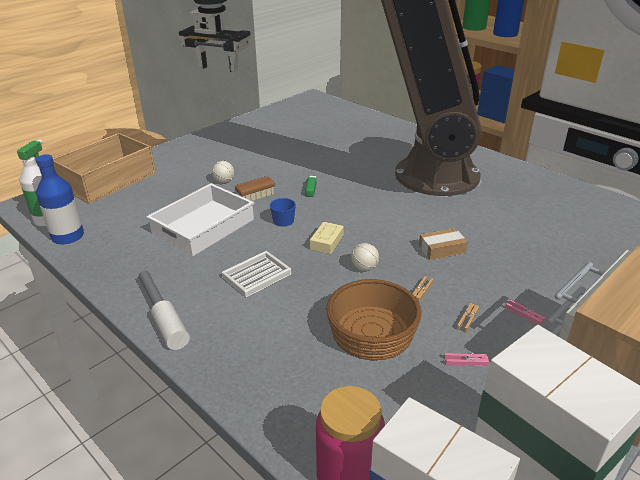

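The top view shows the basket at (225,199), dish (335,188), tub (427,202), wooden pegs (186,258) and (229,262), balls (279,254) and (480,268), soap (326,260), cup (380,258) and brush (433,271). The pink pegs at (165,221) and (158,291) are decoys. The scene view agrees.

```bash
cat >> h.py <<'E'
from scipy.spatial.transform import Rotation as R
def cast(s,uv,z):
    uv=np.atleast_2d(np.asarray(uv,float))
    d=np.c_[uv,np.ones(len(uv))]@np.linalg.inv(s['camera_matrix']).T@R.from_euler('xyz',s['attitude'],degrees=True).as_matrix().T
    o=np.array(s['origin']); return o+d*((z-o[2])/d[:,2])[:,None]
def proj(s,p):
    c=(np.atleast_2d(p)-s['origin'])@R.from_euler('xyz',s['attitude'],degrees=True).as_matrix()
    q=c@s['camera_matrix'].T; return q[:,:2]/q[:,2:]
def hsv(s): return cv2.cvtColor(s['frame'],cv2.COLOR_RGB2HSV).astype(int)
MASK={'wood':lambda H:(H[...,0]<25)&(H[...,1]>80)&(H[...,2]>60),
'cream':lambda H:(H[...,0]>15)&(H[...,0]<35)&(H[...,1]>40)&(H[...,2]>140),
'pale':lambda H:(H[...,1]<60)&(H[...,2]>150),
'pale2':lambda H:(H[...,1]<70)&(H[...,2]>135),
'blue':lambda H:(H[...,0]>105)&(H[...,0]<130)&(H[...,1]>150)}
def blob(s,m,c,r):
    """largest contour of mask m within r px of c"""
    M=MASK[m](hsv(s)).astype(np.uint8); W=np.zeros_like(M)
    cv2.rectangle(W,(int(c[0]-r),int(c[1]-r)),(int(c[0]+r),int(c[1]+r)),1,-1); M&=W
    cs=cv2.findContours(M,cv2.RETR_EXTERNAL,cv2.CHAIN_APPROX_NONE)[0]
    return max(cs,key=cv2.contourArea)[:,0,:] if cs else None
def rect(s,m,c,r,z,zhull=True):
    b=blob(s,m,c,r); P=cast(s,b,z)[:,:2]*1000
    (cx,cy),(w,h),a=cv2.minAreaRect(P.astype(np.float32))
    if w<h: w,h,a=h,w,a+90
    return np.round([cx,cy,w,h,(a+90)%180-90],1)  # mm, long side, short side, yaw of long side
E
python3 - <<'E'
from h import *
s=snap('top')
for n,m,c,r,z in [('basket','wood',(225,199),40,.06),('dish','pale2',(335,188),28,.018),('tub','pale2',(427,202),46,.05),('peg1','wood',(186,258),18,.01),('peg2','wood',(229,262),18,.01),('ballL','pale2',(279,254),16,.03),('ballR','pale2',(480,268),16,.03),('soap','cream',(326,260),24,.03),('cup','blue',(380,258),17,.048),('brush','wood',(433,271),26,.038)]:
    print(n,rect(s,m,c,r,z))
print(cast(s,[320,240],0))
E
```

```text
basket [611.8 283.5 172.2 168.3 -89. ]
dish [653.7  -9.3 124.6  94.1  -4.3]
tub [ 616.6 -256.5  212.7  164.4    5.5]
peg1 [431.9 388.6  28.6  18.2  13.5]
peg2 [466.9 283.1  27.5  16.5   1.9]
ballL [468.7 141.4  55.4  53.9 -43.8]
ballR [ 441.  -403.    57.    56.7   -0.5]
soap [455.3  11.   84.9  55.9  22.8]
cup [ 463.6 -133.6   56.3   53.6  -89. ]
brush [ 429.6 -280.    96.8   43.5  -13. ]
[[0.51093674 0.02604434 0.        ]]
```

```bash
cat >> h.py <<'E'
def goto(x,y,z,yaw=None):
    """print tool-frame shift (cm) and turn (deg) from the present pose to a TCP pose pointing down (mm, deg)"""
    o=get_obs(); A=R.from_euler('xyz',o['orientation'],degrees=True)
    D=A.inv().apply(np.array([x,y,z])/1000-o['tool_pos'])*100
    y0=o['orientation'][2]
    t=[0,0,0] if yaw is None else (A.inv()*R.from_euler('xyz',[180,0,yaw],degrees=True)).as_rotvec(degrees=True)
    print('shift',np.round(D,2),'turn',np.round(t,1),'j6',round(o['joint_pos'][5],1),'yaw',round(y0,1))
E
python3 - <<'E'
from h import *
goto(441,-403,230,-90)
s=snap('scene')
# dish/tub rim corners in scene, picked from the picture
print(np.round(cast(s,[(222,272),(251,254),(291,268),(255,293)],.018)*1000))
print(np.round(cast(s,[(150,215),(212,186),(253,213),(190,243)],.05)*1000))
E
```

```text
shift [-24.67  13.06  -0.4 ] turn [  0.1   0.  -66.8] j6 -16.5 yaw -156.8
[[710. -53.  18.]
 [624. -59.  18.]
 [597.  43.  18.]
 [706.  52.  18.]]
[[ 716. -319.   50.]
 [ 529. -326.   50.]
 [ 540. -149.   50.]
 [ 718. -152.   50.]]
```

>>> play_rows([
  [[-24.7,13.1,-0.4,0,0,-66.8,1],[-24.7,13.1,-0.4,0,0,-66.8,1],[-24.7,13.1,-0.4,0,0,-66.8,1],[-24.7,13.1,-0.4,0,0,-66.8,1],[-24.7,13.1,-0.4,0,0,-66.8,1],[-24.7,13.1,-0.4,0,0,-66.8,1],[-24.7,13.1,-0.4,0,0,-66.8,1],[-24.7,13.1,-0.4,0,0,-66.8,1],[-24.7,13.1,-0.4,0,0,-66.8,1],[-24.7,13.1,-0.4,0,0,-66.8,1],[-24.7,13.1,-0.4,0,0,-66.8,1],[-24.7,13.1,-0.4,0,0,-66.8,1],[-24.7,13.1,-0.4,0,0,-66.8,1],[-24.7,13.1,-0.4,0,0,-66.8,1]],
])

```text
clock: 1.37
tool_pos: [0.441, -0.4029, 0.2305]
orientation: [180.0, 0.0, -90.1]
force: [0.4, -0.2, 0.1]
opening: 0.0875
gripper_force: 0.0
```

```bash
python3 - <<'E'
from h import *
s=snap('wrist','w1.png'); print(s['origin'],s['attitude'],s['camera_matrix'][0])
print(proj(s,[.441,-.403,.03]))
goto(441,-403,12,-90)
E
```

```text
[ 0.44026156 -0.48757485  0.38765281] [ 1.61915564e+02 -5.28640361e-02  1.79933131e+02] [361.63178607   0.         321.11395605]
[[320.15643209 207.77439035]]
shift [1.000e-02 1.000e-02 2.185e+01] turn [ 0.  -0.  -0.1] j6 23.6 yaw -90.1
```

View pics/w1.png

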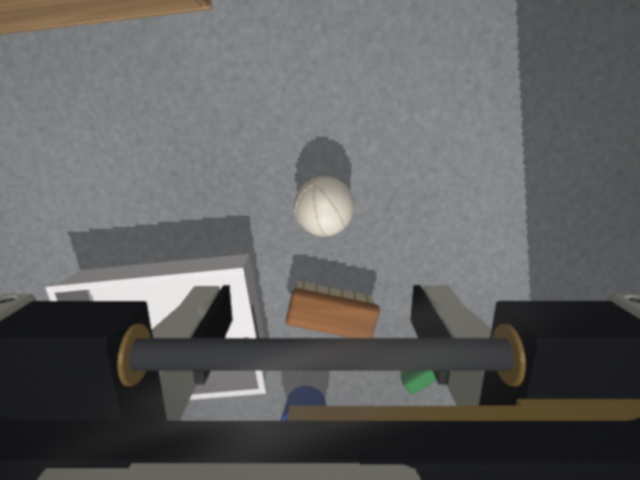

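The wrist picture shows the ball at (324,206), against (320,208) predicted, so the ball is about 3 mm nearer in x. The brush is clear of the finger paths.

>>> play_rows([
  [[0,0.3,12,0,0,0,1],[0,0.3,12,0,0,0,1],[0,0.3,12,0,0,0,1],[0,0.3,16,0,0,0,1],[0,0.3,19,0,0,0,1],[0,0.3,21.5,0,0,0,1],[0,0.3,21.8,0,0,0,1],[0,0.3,21.8,0,0,0,0.3],[0,0.3,21.8,0,0,0,0.3],[0,0.3,21.8,0,0,0,0.3],[0,0.3,21.8,0,0,0,0.3],[0,0.3,21.8,0,0,0,0.3],[0,0.3,21.8,0,0,0,0.3],[0,0.3,19,0,0,0,0.3],[0,0.3,15,0,0,0,0.3],[0,0.3,10,0,0,0,0.3],[0,0.3,10,0,0,0,0.3],[0,0.3,10,0,0,0,0.3]],
])

```text
clock: 2.92
tool_pos: [0.4405, -0.404, 0.1355]
orientation: [-179.6, -0.2, -90.0]
force: [0.3, -0.2, -1.0]
opening: 0.0593
gripper_force: 30.0
```

```bash
python3 - <<'E'
from h import *
goto(662,-260,130,-90)
goto(662,-260,22,-90)
E
```

```text
shift [-14.4  -22.15   0.66] turn [-0.4 -0.2  0. ] j6 23.8 yaw -90.0
shift [-14.44 -22.07  11.46] turn [-0.4 -0.2  0. ] j6 23.8 yaw -90.0
```

>>> play_rows([
  [[-14.8,-22,-4,0,0,85,0.3],[-14.8,-22,-4,0,0,85,0.3],[-14.8,-22,-4,0,0,85,0.3],[-14.8,-22,-4,0,0,85,0.3],[-14.8,-22,-4,0,0,85,0.3],[-14.8,-22,-4,0,0,85,0.3],[-14.8,-22,-4,0,0,85,0.3],[-14.8,-22,-4,0,0,85,0.3],[-14.8,-22,-4,0,0,85,0.3],[-14.8,-22,-4,0,0,85,0.3],[-14.8,-22,-4,0,0,85,0.3],[-14.8,-22,-4,0,0,85,0.3],[-14.8,-22,-4,0,0,85,0.3],[-14.8,-22,-4,0,0,85,0.3],[-14.8,-22,-4,0,0,85,0.3],[-14.8,-22,-4,0,0,85,0.3]],
])

```text
clock: 4.25
tool_pos: [0.6582, -0.2547, 0.1703]
orientation: [180.0, -0.0, -174.9]
force: [-0.0, 0.3, -0.5]
opening: 0.0598
gripper_force: 30.0
```

```bash
python3 - <<'E'
from h import *
s=snap('wrist','w2.png')
print(get_obs()['opening'])
print(proj(s,[[.62,-.26,.05],[.52,-.335,.05],[.52,-.185,.05],[.72,-.185,.05],[.72,-.335,.05]]).round())
goto(662,-256,22,-175)
E
```

```text
0.05875490861476053
[[319. 184.]
 [222.  28.]
 [440.  50.]
 [395. 308.]
 [220. 293.]]
shift [-0.37 -0.16 14.84] turn [ 0.  -0.   0.1] j6 -79.5 yaw -174.9
```

View pics/w2.png

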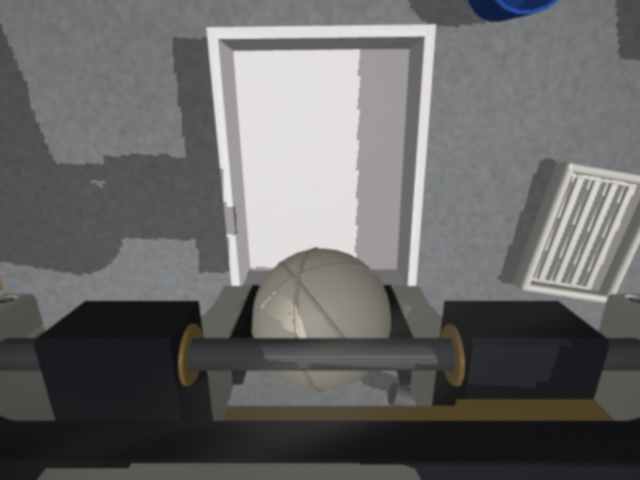

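The ball is held at (320,318). The tub rim is aligned with the tool, with near outer corners at (208,28) and (434,26). The far end is at v≈285.

```bash
python3 - <<'E'
from h import *
s=snap('wrist')
c=cast(s,[(208,28),(434,26),(320,286),(232,284),(415,284)],.05)[:,:2]*1000; print(c.round(1))
E
```

```text
[[ 520.7 -344.1]
 [ 505.8 -191.5]
 [ 705.7 -251.3]
 [ 710.4 -325.3]
 [ 696.7 -171.8]]
```

>>> play_rows([
  [[0.5,0,5,0,0,0,0.3],[0.5,0,9,0,0,0,0.3],[0.5,0,12,0,0,0,0.3],[0.5,0,14,0,0,0,0.3],[0.5,0,15,0,0,0,0.3],[0.5,0,15.2,0,0,0,0.3],[0.5,0,15.2,0,0,0,0.3],[0.5,0,15.2,0,0,0,0.85],[0.5,0,15.2,0,0,0,0.85],[0.5,0,15.2,0,0,0,0.85],[0.5,0,15.2,0,0,0,0.85],[0.5,0,13,0,0,0,0.85],[0.5,0,10,0,0,0,0.85],[0.5,0,6,0,0,0,0.85],[0.5,0,2,0,0,0,1],[0.5,0,-5,0,0,0,1],[0.5,0,-5,0,0,0,1]],
])

```text
clock: 5.77
tool_pos: [0.6541, -0.2557, 0.2259]
orientation: [-179.9, 0.3, -175.0]
force: [0.8, -0.2, 0.8]
opening: 0.0862
gripper_force: 0.0
```

```bash
python3 - <<'E'
from h import *
s=snap('wrist','w3.png')
goto(452,11,240,-67)
b=snap('top'); print(rect(b,'pale2',(279,254),16,.03))
E
```

```text
shift [17.98 28.45 -1.18] turn [  -0.8    0.2 -107.9] j6 -79.5 yaw -174.9
[468.2 136.8  87.2  86.8 -89. ]
```

View pics/w3.png

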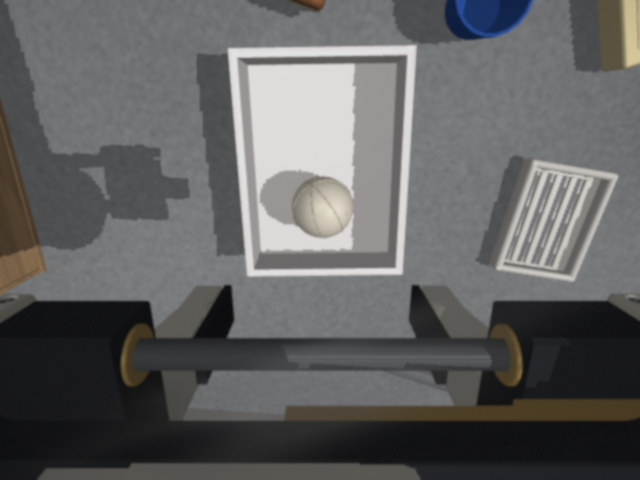

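The ball sits on the tub floor at (322,207). The dish rim corners are at (533,160), (616,175), (575,279) and (497,267).

```bash
python3 - <<'E'
from h import *
s=snap('wrist')
print(cast(s,[(322,207)],.034)[:,:2]*1000)
for q,z in ([(533,160),(616,175),(575,279),(497,267)],.018),([(230,48),(416,46),(403,272),(248,275)],.05):
    c=cast(s,q,z)[:,:2]*1000; print(c.round(0).tolist(),c.mean(0).round(1),np.linalg.norm(c-np.roll(c,1,0),axis=1).round(0))
goto(466,141,220,-175)
E
```

```text
[[ 654.84808095 -256.08306588]]
[[592.0, -51.0], [599.0, 36.0], [715.0, 31.0], [709.0, -58.0]] [653.9 -10.4] [117.  88. 116.  90.]
[[523.0, -345.0], [508.0, -191.0], [711.0, -169.0], [728.0, -325.0]] [ 617.3 -257.4] [206. 154. 204. 157.]
shift [15.35 41.15  0.32] turn [-0.1  0.4  0. ] j6 -79.5 yaw -175.0
```

>>> play_rows([
  [[15.4,41.2,0.3,0,0,0,1],[15.4,41.2,0.3,0,0,0,1],[15.4,41.2,0.3,0,0,0,1],[15.4,41.2,0.3,0,0,0,1],[15.4,41.2,0.3,0,0,0,1],[15.4,41.2,0.3,0,0,0,1],[15.4,41.2,0.3,0,0,0,1],[15.4,41.2,0.3,0,0,0,1],[15.4,41.2,0.3,0,0,0,1],[15.4,41.2,0.3,0,0,0,1],[15.4,41.2,0.3,0,0,0,1],[15.4,41.2,0.3,0,0,0,1],[15.4,41.2,0.3,0,0,0,1],[15.4,41.2,0.3,0,0,0,1],[15.4,41.2,0.3,0,0,0,1],[15.4,41.2,0.3,0,0,0,1]],
])

```text
clock: 7.25
tool_pos: [0.4642, 0.1409, 0.2172]
orientation: [-180.0, -0.0, -175.1]
force: [-0.5, -0.7, -0.5]
opening: 0.0878
gripper_force: 0.0
```

```bash
python3 - <<'E'
from h import *
s=snap('wrist','w4.png')
p=proj(s,[.467,.141,.03])[0]
b=blob(s,'pale2',p,45); (u,v),r=cv2.minEnclosingCircle(b); print(p,u,v,r)
c=cast(s,[u,v],.03)[0]*1000; print(c)
goto(c[0],c[1],12,-175)
E
```

```text
[320.91254573 214.84302354] 330.698486328125 227.69847106933594 46.43693542480469
[479.25307122 151.80359934  30.        ]
shift [-1.6   0.97 20.53] turn [-0.  -0.  -0.1] j6 -125.3 yaw -175.1
```

View pics/w4.png

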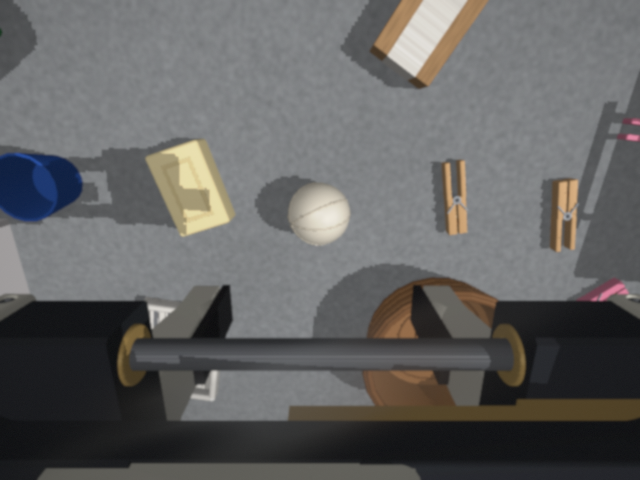

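The ball is at (319,214), matching (467,140). The peg centres are near (456,197) and (566,216), and the soap's top face is around (190,188).

>>> play_rows([
  [[-0.3,-0.1,12,0,0,0,1],[-0.3,-0.1,12,0,0,0,1],[-0.3,-0.1,12,0,0,0,1],[-0.3,-0.1,16,0,0,0,1],[-0.3,-0.1,19,0,0,0,1],[-0.3,-0.1,20.5,0,0,0,1],[-0.3,-0.1,20.5,0,0,0,1],[-0.3,-0.1,20.5,0,0,0,0.3],[-0.3,-0.1,20.5,0,0,0,0.3],[-0.3,-0.1,20.5,0,0,0,0.3],[-0.3,-0.1,20.5,0,0,0,0.3],[-0.3,-0.1,20.5,0,0,0,0.3],[-0.3,-0.1,20.5,0,0,0,0.3],[-0.3,-0.1,18,0,0,0,0.3],[-0.3,-0.1,14,0,0,0,0.3],[-0.3,-0.1,8,0,0,0,0.3],[-0.3,-0.1,4,0,0,0,0.3],[-0.3,-0.1,4,0,0,0,0.3]],
])

```text
clock: 8.8
tool_pos: [0.4691, 0.1421, 0.1837]
orientation: [179.8, 0.4, -174.9]
force: [0.9, 0.6, -0.0]
opening: 0.0592
gripper_force: 30.0
```

```bash
python3 - <<'E'
from h import *
f=cv2.cvtColor(cv2.imread('pics/w4.png'),cv2.COLOR_BGR2RGB)
s=snap('wrist'); 
# w4 camera pose: shift the present camera with the tool (same attitude)
s=dict(s); s['origin']=np.array(s['origin'])+np.array([.4642,.1409,.2172])-get_obs()['tool_pos']; s['frame']=f
for n,m,c,r,z in [('soap','cream',(190,188),60,.03),('peg2','wood',(456,197),48,.01),('peg1','wood',(566,216),45,.01)]:
    print(n,rect(s,m,c,r,z))
c=cast(s,[(147,157),(203,140),(233,213),(183,236)],.03)[:,:2]*1000;print(c.round(),c.mean(0))
print(get_obs()['opening'],get_obs()['gripper_force'])
goto(578,-260,170,-175)
E
```

```text
soap [452.6  16.3  82.9  60.2  22.4]
peg2 [465.  281.9  30.6  20.9  14.4]
peg1 [451.1 392.3  76.6  24.5  14.1]
[[426. -24.]
 [406.  28.]
 [473.  56.]
 [501.   6.]] [451.64603863  16.35777873]
0.0592632427460613 30.000227568671107
shift [ -7.2  -41.07   1.37] turn [0.3 0.5 0.1] j6 -125.0 yaw -174.9
```

>>> play_rows([
  [[-7.2,-41.1,1.4,0,0,0,0.3],[-7.2,-41.1,1.4,0,0,0,0.3],[-7.2,-41.1,1.4,0,0,0,0.3],[-7.2,-41.1,1.4,0,0,0,0.3],[-7.2,-41.1,1.4,0,0,0,0.3],[-7.2,-41.1,1.4,0,0,0,0.3],[-7.2,-41.1,1.4,0,0,0,0.3],[-7.2,-41.1,1.4,0,0,0,0.3],[-7.2,-41.1,1.4,0,0,0,0.3],[-7.2,-41.1,1.4,0,0,0,0.3],[-7.2,-41.1,1.4,0,0,0,0.3],[-7.2,-41.1,1.4,0,0,0,0.3],[-7.2,-41.1,1.4,0,0,0,0.3],[-7.2,-41.1,1.4,0,0,0,0.3],[-7.2,-41.1,1.4,0,0,0,0.3],[-7.2,-41.1,1.4,0,0,0,0.3]],
])

```text
clock: 10.18
tool_pos: [0.5747, -0.2609, 0.1641]
orientation: [-180.0, 0.0, -174.9]
force: [-0.4, 0.4, -1.1]
opening: 0.059
gripper_force: 30.0
```

```bash
python3 - <<'E'
from h import *
print(get_obs()['opening'])
goto(578,-261,18,-175)
E
```

```text
0.05901935490237205
shift [-0.31 -0.04 14.61] turn [-0.   0.   0.1] j6 -78.2 yaw -174.9
```

>>> play_rows([
  [[-0.2,0,5,0,0,0,0.3],[-0.2,0,9,0,0,0,0.3],[-0.2,0,12,0,0,0,0.3],[-0.2,0,14,0,0,0,0.3],[-0.2,0,14.6,0,0,0,0.3],[-0.2,0,14.6,0,0,0,0.3],[-0.2,0,14.6,0,0,0,0.3],[-0.2,0,14.6,0,0,0,0.85],[-0.2,0,14.6,0,0,0,0.85],[-0.2,0,14.6,0,0,0,0.85],[-0.2,0,14.6,0,0,0,0.85],[-0.2,0,13,0,0,0,0.85],[-0.2,0,10,0,0,0,0.85],[-0.2,0,6,0,0,0,0.85],[-0.2,0,2,0,0,0,1],[-0.2,0,-5,0,0,0,1],[-0.2,0,-5,0,0,0,1]],
])

```text
clock: 11.6
tool_pos: [0.5774, -0.2625, 0.2183]
orientation: [-179.9, 0.2, -175.0]
force: [0.1, -0.1, 0.4]
opening: 0.0861
gripper_force: 0.0
```

```bash
python3 - <<'E'
from h import *
s=snap('top'); print(cv2.imwrite('pics/t2.png',cv2.resize(cv2.cvtColor(s['frame'][150:330,140:520],cv2.COLOR_RGB2BGR),None,fx=2,fy=2,interpolation=cv2.INTER_CUBIC)))
snap('wrist','w5.png')
goto(453,13,220,-157)
E
```

```text
True
shift [10.17 28.6  -0.15] turn [ -0.3   0.5 -18. ] j6 -78.2 yaw -175.0
```

View pics/w5.png

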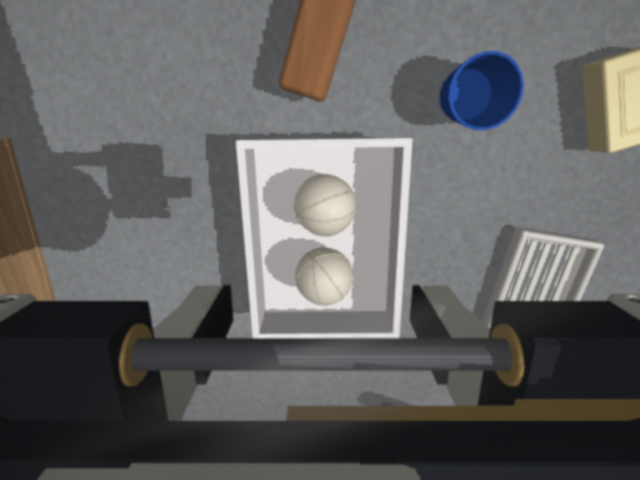

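Both balls are on the tub floor, at (325,205) and (324,277). Next is the soap.

>>> play_rows([
  [[10.2,28.6,0,0,0,-17.6,1],[10.2,28.6,0,0,0,-17.6,1],[10.2,28.6,0,0,0,-17.6,1],[10.2,28.6,0,0,0,-17.6,1],[10.2,28.6,0,0,0,-17.6,1],[10.2,28.6,0,0,0,-17.6,1],[10.2,28.6,0,0,0,-17.6,1],[10.2,28.6,0,0,0,-17.6,1],[10.2,28.6,0,0,0,-17.6,1],[10.2,28.6,0,0,0,-17.6,1],[10.2,28.6,0,0,0,-17.6,1],[10.2,28.6,0,0,0,-17.6,1],[10.2,28.6,0,0,0,-17.6,1]],
])

```text
clock: 12.78
tool_pos: [0.4503, 0.0133, 0.2133]
orientation: [-180.0, -0.0, -157.5]
force: [-0.8, 0.4, 0.3]
opening: 0.088
gripper_force: 0.0
```

```bash
python3 - <<'E'
from h import *
s=snap('wrist','w6.png')
p=proj(s,[.453,.014,.03])[0]; print(p,rect(s,'cream',p,75,.03),rect(s,'cream',p,75,0.))
goto(453,14,14,-157.5)
E
```

```text
[320.33007481 215.7836219 ] [452.6  10.3  82.7  53.8  22.5] [459.8  12.8  90.   58.5  22.5]
shift [-0.29 -0.04 19.93] turn [-0. -0. -0.] j6 -94.4 yaw -157.5
```

View pics/w6.png

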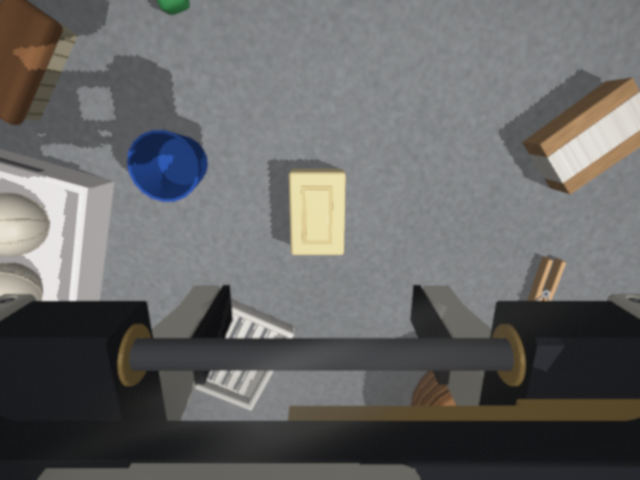

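The soap measures 83 x 54 mm at (453,10), yaw 22.5, with its top face centred at (317,213).

>>> play_rows([
  [[-0.15,-0.35,12,0,0,0,1],[-0.15,-0.35,12,0,0,0,1],[-0.15,-0.35,12,0,0,0,1],[-0.15,-0.35,16,0,0,0,1],[-0.15,-0.35,19,0,0,0,1],[-0.15,-0.35,19.9,0,0,0,1],[-0.15,-0.35,19.9,0,0,0,1],[-0.15,-0.35,19.9,0,0,0,1],[-0.15,-0.35,19.9,0,0,0,0.2],[-0.15,-0.35,19.9,0,0,0,0.2],[-0.15,-0.35,19.9,0,0,0,0.2],[-0.15,-0.35,19.9,0,0,0,0.2],[-0.15,-0.35,19.9,0,0,0,0.2],[-0.15,-0.35,19.9,0,0,0,0.2],[-0.15,-0.35,19.9,0,0,0,0.2]],
])

```text
clock: 14.08
tool_pos: [0.4531, 0.0116, 0.0151]
orientation: [-180.0, 0.0, -157.4]
force: [-1.9, -0.1, 6.9]
opening: 0.0534
gripper_force: 30.0
```

```bash
python3 - <<'E'
from h import *
print(get_obs()['tool_pos'])
goto(653,-10,120,-184)
E
```

```text
[0.45312038 0.01160952 0.01507504]
shift [-17.63  -9.68 -10.48] turn [ 0.   0.  26.6] j6 -93.9 yaw -157.4
```

>>> play_rows([
  [[0,0,-4,0,0,0,0.2],[0,0,-8,0,0,0,0.2],[0,0,-10.5,0,0,0,0.2],[-17.6,-9.7,-10.5,0,0,26.3,0.2],[-17.6,-9.7,-10.5,0,0,26.3,0.2],[-17.6,-9.7,-10.5,0,0,26.3,0.2],[-17.6,-9.7,-10.5,0,0,26.3,0.2],[-17.6,-9.7,-10.5,0,0,26.3,0.2],[-17.6,-9.7,-10.5,0,0,26.3,0.2],[-17.6,-9.7,-10.5,0,0,26.3,0.2],[-17.6,-9.7,-10.5,0,0,26.3,0.2],[-17.6,-9.7,-10.5,0,0,26.3,0.2],[-17.6,-9.7,-10.5,0,0,26.3,0.2],[-17.6,-9.7,-10.5,0,0,26.3,0.2]],
])

```text
clock: 15.25
tool_pos: [0.652, -0.0102, 0.1202]
orientation: [180.0, 0.0, 176.3]
force: [0.0, 0.1, -1.8]
opening: 0.0536
gripper_force: 30.0
```

```bash
python3 - <<'E'
from h import *
s=snap('wrist','w7.png'); print(get_obs()['opening'])
print(proj(s,[[.653+a*.061*.998+b*.046*.065,-.010-a*.061*.065+b*.046,.018] for a,b in((-1,-1),(-1,1),(1,1),(1,-1))]).round())
goto(653,-10,26,-183.7)
E
```

```text
0.053632721820345446
[[256. 158.]
 [387. 158.]
 [378. 312.]
 [264. 312.]]
shift [-0.08  0.02  9.42] turn [0. 0. 0.] j6 -109.9 yaw 176.3
```

View pics/w7.png

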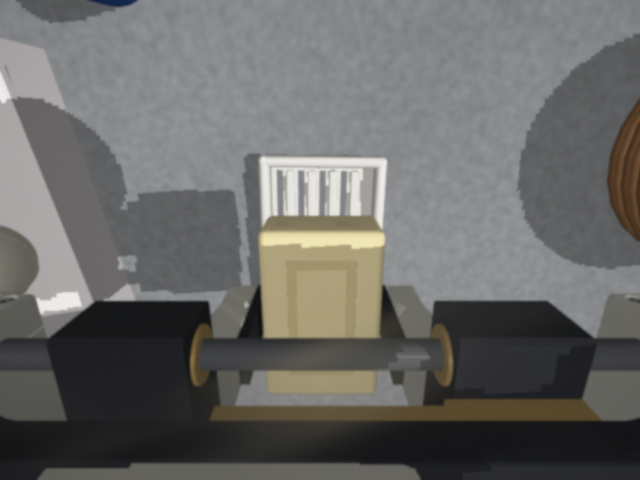

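The near edge of the dish is at (259–386, 157), against (256–387, 158) predicted. The soap is lined up with it and can be lowered.

>>> play_rows([
  [[-0.1,0,4,0,0,0,0.2],[-0.1,0,7,0,0,0,0.2],[-0.1,0,8.5,0,0,0,0.2],[-0.1,0,9,0,0,0,0.2],[-0.1,0,9.4,0,0,0,0.2],[-0.1,0,9.4,0,0,0,0.2],[-0.1,0,9.4,0,0,0,0.2],[-0.1,0,9.4,0,0,0,0.8],[-0.1,0,9.4,0,0,0,0.8],[-0.1,0,9.4,0,0,0,0.8],[-0.1,0,9.4,0,0,0,0.8],[-0.1,0,7,0,0,0,0.9],[-0.1,0,3,0,0,0,0.9],[-0.1,0,-1,0,0,0,0.9],[-0.1,0,-5,0,0,0,1],[-0.1,0,-9,0,0,0,1],[-0.1,0,-9,0,0,0,1],[-0.1,0,-9,0,0,0,1]],
])

```text
clock: 16.8
tool_pos: [0.6551, -0.0103, 0.2134]
orientation: [179.9, 0.4, 176.3]
force: [-0.1, 0.3, -1.0]
opening: 0.0878
gripper_force: 0.0
```

```bash
python3 - <<'E'
from h import *
s=snap('wrist','w8.png')
p=proj(s,[.653,-.01,.039])[0]; print(p,rect(s,'cream',p,75,.039))
goto(466,282,220,-170)
E
```

```text
[320.88219528 211.91725378] [653.7  -9.7  83.4  53.4  -3.7]
shift [20.64 27.96 -0.93] turn [  0.1   0.1 -13.7] j6 -109.8 yaw 176.3
```

View pics/w8.png

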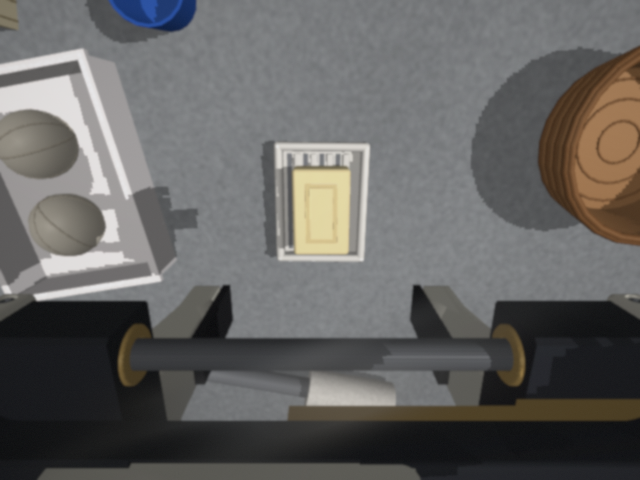

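The soap lies in the dish, with its top face centred at (321,211). The dish rim corners are (277,144), (370,145), (365,261) and (277,261).

```bash
python3 - <<'E'
from h import *
s=snap('wrist')
c=cast(s,[(277,144),(370,145),(365,261),(277,261)],.018)[:,:2]*1000; print(c.round(),c.mean(0).round(1))
print((cast(s,[620,145],.006)*1000).round())
E
```

```text
[[588. -47.]
 [594.  40.]
 [711.  32.]
 [705. -59.]] [649.4  -8.8]
[[611. 284.   6.]]
```

>>> play_rows([
  [[20.6,28,0,0,0,-13,1],[20.6,28,0,0,0,-13,1],[20.6,28,0,0,0,-13,1],[20.6,28,0,0,0,-13,1],[20.6,28,0,0,0,-13,1],[20.6,28,0,0,0,-13,1],[20.6,28,0,0,0,-13,1],[20.6,28,0,0,0,-13,1],[20.6,28,0,0,0,-13,1],[20.6,28,0,0,0,-13,1],[20.6,28,0,0,0,-13,1],[20.6,28,0,0,0,-13,1],[20.6,28,0,0,0,-13,1],[20.6,28,0,0,0,-13,1],[20.6,28,0,0,0,-13,1]],
])

```text
clock: 18.15
tool_pos: [0.4666, 0.2813, 0.2093]
orientation: [-180.0, -0.0, -170.8]
force: [-0.0, 0.8, -0.4]
opening: 0.0882
gripper_force: 0.0
```

```bash
cat >> h.py <<'E'
def peg(s,p,r=60):
    H=hsv(s); M=((H[...,0]<22)&(H[...,1]>90)&(H[...,2]>70)).astype(np.uint8)
    M=cv2.morphologyEx(M,cv2.MORPH_CLOSE,np.ones((7,7)))
    n,L,S,C=cv2.connectedComponentsWithStats(M)
    for i in range(1,n):
        if S[i,4]>200 and np.linalg.norm(C[i]-p)<r:
            b=np.argwhere(L==i)[:,::-1]; P=(cast(s,b,.011)[:,:2]*1000).astype(np.float32)
            (x,y),(w,h),a=cv2.minAreaRect(P)
            if w<h:w,h,a=h,w,a+90
            print(C[i].round(),np.round([x,y,w,h,(a+90)%180-90],1))
E
python3 - <<'E'
from h import *
s=snap('wrist','w9.png')
p=proj(s,[.466,.282,.01])[0]; print(p,get_obs()['tool_pos'],get_obs()['orientation']); peg(s,p)
peg(s,proj(s,[.45,.39,.01])[0])
E
```

```text
[321.69220097 208.7324593 ] [0.46649519 0.28145284 0.20941684] [-1.79989768e+02 -1.21925967e-02 -1.70787202e+02]
[321. 191.] [442.9 277.2  74.1  18.9  14.1]
[433. 206.] [451.2 393.3  74.8  20.5  15.2]
```

View pics/w9.png

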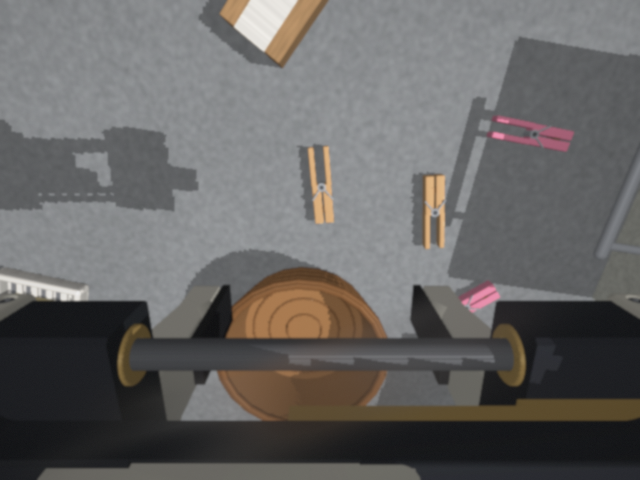

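The working pegs are at (321,187) and (434,210), both about 75 x 19 mm. The basket's centre is near (611,284). The soap is 4 mm from the dish centre.

>>> play_rows([
  [[2.4,0,10,0,0,-4.9,0.8],[2.4,0,12,0,0,-4.9,0.8],[2.4,0,14,0,0,-4.9,0.8],[2.4,0,17,0,0,-4.9,0.8],[2.4,0,19,0,0,-4.9,0.8],[2.4,0,20,0,0,-4.9,0.8],[2.4,0,20.5,0,0,-4.9,0.8],[2.4,0,20.5,0,0,-4.9,0.8],[2.4,0,20.5,0,0,-4.9,0],[2.4,0,20.5,0,0,-4.9,0],[2.4,0,20.5,0,0,-4.9,0],[2.4,0,20.5,0,0,-4.9,0],[2.4,0,20.5,0,0,-4.9,0],[2.4,0,20.5,0,0,-4.9,0],[2.4,0,20.5,0,0,-4.9,0],[2.4,0,20.5,0,0,-4.9,0],[2.4,0,16,0,0,-4.9,0],[2.4,0,10,0,0,-4.9,0],[2.4,0,6,0,0,-4.9,0],[2.4,0,6,0,0,-4.9,0]],
])

```text
clock: 19.87
tool_pos: [0.4439, 0.2796, 0.1546]
orientation: [179.9, 0.3, -165.8]
force: [0.4, 1.6, 0.6]
opening: 0.018
gripper_force: 30.0
```

```bash
python3 - <<'E'
from h import *
goto(611,266,150,-166)
goto(451,393,220,-166)
E
```

```text
shift [-15.86  -5.43   0.53] turn [0.1 0.3 0.2] j6 -129.5 yaw -165.8
shift [-3.51 10.84 -6.49] turn [0.1 0.3 0.2] j6 -129.5 yaw -165.8
```

>>> play_rows([
  [[-15.9,-5.4,0,0,0,0,0],[-15.9,-5.4,0,0,0,0,0],[-15.9,-5.4,0,0,0,0,0],[-15.9,-5.4,0,0,0,0,0],[-15.9,-5.4,0,0,0,0,0],[-15.9,-5.4,0,0,0,0,0],[-15.9,-5.4,5,0,0,0,0],[-15.9,-5.4,8,0,0,0,0],[-15.9,-5.4,11,0,0,0,0],[-15.9,-5.4,13,0,0,0,0],[-15.9,-5.4,13.5,0,0,0,0],[-15.9,-5.4,13.5,0,0,0,0.45],[-15.9,-5.4,13.5,0,0,0,0.45],[-15.9,-5.4,13.5,0,0,0,0.45],[-15.9,-5.4,13.5,0,0,0,0.45],[-15.9,-5.4,10,0,0,0,0.45],[-15.9,-5.4,6,0,0,0,0.45],[-15.9,-5.4,2,0,0,0,0.6],[-15.9,-5.4,-6,0,0,0,0.8],[-15.9,-5.4,-6,0,0,0,0.8]],
])

```text
clock: 21.53
tool_pos: [0.6097, 0.2649, 0.2132]
orientation: [180.0, 0.1, -165.8]
force: [0.1, 1.7, -0.2]
opening: 0.0542
gripper_force: 0.0
```

```bash
python3 - <<'E'
from h import *
s=snap('scene'); cv2.imwrite('pics/s2.png',cv2.cvtColor(s['frame'],cv2.COLOR_RGB2BGR))
goto(455,393,220,-168)
E
```

```text
shift [12.21 16.18  0.12] turn [0.2 0.8 2.3] j6 -116.1 yaw -165.7
```

>>> play_rows([
  [[12.2,16.2,0,0,0,2.2,0.8],[12.2,16.2,0,0,0,2.2,0.8],[12.2,16.2,0,0,0,2.2,0.8],[12.2,16.2,0,0,0,2.2,0.8],[12.2,16.2,0,0,0,2.2,0.8],[12.2,16.2,0,0,0,2.2,0.8],[12.2,16.2,0,0,0,2.2,0.8],[12.2,16.2,0,0,0,2.2,0.8],[12.2,16.2,0,0,0,2.2,0.8],[12.2,16.2,0,0,0,2.2,0.8]],
])

```text
clock: 22.42
tool_pos: [0.4526, 0.3914, 0.2096]
orientation: [180.0, 0.0, -168.1]
force: [0.3, -0.4, -1.0]
opening: 0.0702
gripper_force: 0.0
```

```bash
python3 - <<'E'
from h import *
s=snap('wrist','w10.png')
p=proj(s,[.451,.393,.01])[0]; print(p,get_obs()['tool_pos'],get_obs()['orientation']); peg(s,p)
E
```

```text
[322.77620408 207.8544976 ] [0.45258513 0.39132142 0.20949996] [-1.79995468e+02 -3.96407625e-03 -1.68101939e+02]
[324. 200.] [451.1 395.   75.   18.7  13.9]
```

View pics/w10.png

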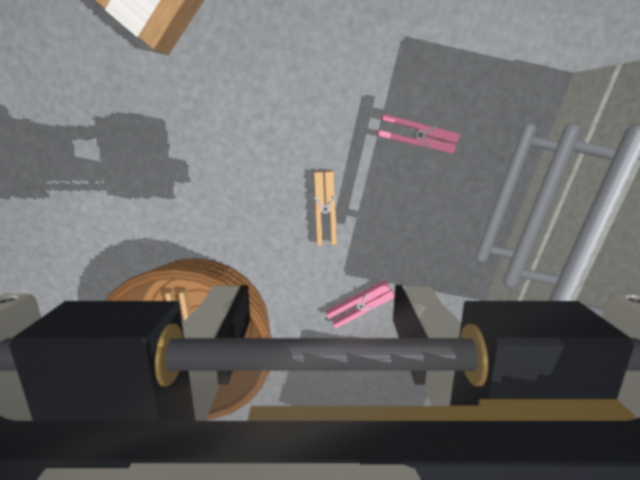

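The second peg is at (324,207), i.e. (451,395) with yaw 13.9. The first peg is in the basket at (176,297), and the pink peg at (360,305) is clear. A metal rail is at (485–530, 128–258), so I'll check its distance.

```bash
python3 - <<'E'
from h import *
t=snap('top'); w=snap('wrist')
for a,b in (((122,251),(485,258)),((122,297),(530,128)),((104,299),(630,140))):
    o1,o2=np.array(t['origin']),np.array(w['origin']); d1=cast(t,a,0)[0]-o1; d2=cast(w,b,0)[0]-o2
    k,res,_,_=np.linalg.lstsq(np.c_[d1,-d2],o2-o1,rcond=None); print(o1+k[0]*d1,res**.5)
cv2.imwrite('pics/c.png',cv2.resize(cv2.cvtColor(t['frame'][210:330,20:240],cv2.COLOR_RGB2BGR),None,fx=3.5,fy=3.5))
E
```

```text
[0.46989485 0.56754035 0.01336376] [0.00330883]
[0.34494792 0.55033136 0.04809138] [0.00687105]
[0.33951851 0.57159359 0.12491887] [9.6684139e-05]
```

View pics/c.png

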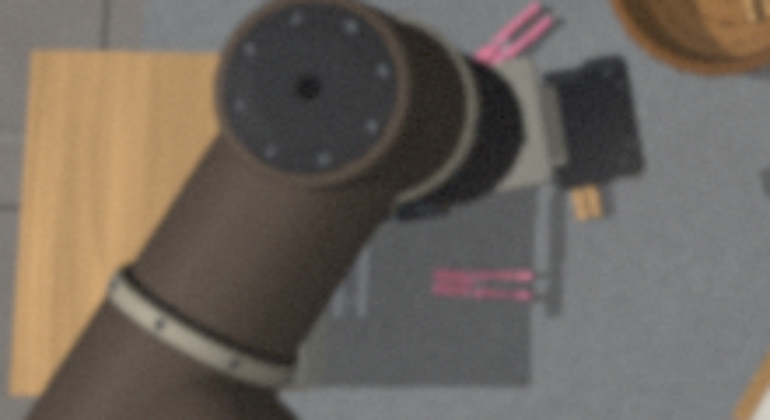

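The rail is at y ≥ 0.55 and the gripper body reaches only 0.49, so it is clear.

>>> play_rows([
  [[0.1,0.4,10,0,0,-2,0.7],[0.1,0.4,12,0,0,-2,0.7],[0.1,0.4,14,0,0,-2,0.7],[0.1,0.4,17,0,0,-2,0.7],[0.1,0.4,19,0,0,-2,0.7],[0.1,0.4,20,0,0,-2,0.7],[0.1,0.4,20.5,0,0,-2,0.7],[0.1,0.4,20.5,0,0,-2,0.7],[0.1,0.4,20.5,0,0,-2,0],[0.1,0.4,20.5,0,0,-2,0],[0.1,0.4,20.5,0,0,-2,0],[0.1,0.4,20.5,0,0,-2,0],[0.1,0.4,20.5,0,0,-2,0],[0.1,0.4,20.5,0,0,-2,0],[0.1,0.4,20.5,0,0,-2,0],[0.1,0.4,20.5,0,0,-2,0],[0.1,0.4,16,0,0,-2,0],[0.1,0.4,10,0,0,-2,0],[0.1,0.4,6,0,0,-2,0],[0.1,0.4,6,0,0,-2,0]],
])

```text
clock: 24.23
tool_pos: [0.4514, 0.3973, 0.1551]
orientation: [179.8, 0.3, -166.0]
force: [0.6, 0.9, 1.1]
opening: 0.0192
gripper_force: 30.0
```

```bash
python3 - <<'E'
from h import *
goto(611,302,150,-166)
E
```

```text
shift [-13.16 -13.12   0.53] turn [0.2 0.3 0. ] j6 -136.0 yaw -166.0
```

>>> play_rows([
  [[-13.2,-13,0,0,0,0,0],[-13.2,-13,0,0,0,0,0],[-13.2,-13,0,0,0,0,0],[-13.2,-13,0,0,0,0,0],[-13.2,-13,0,0,0,0,0],[-13.2,-13,0,0,0,0,0],[-13.2,-13,0,0,0,0,0],[-13.2,-13,5,0,0,0,0],[-13.2,-13,8,0,0,0,0],[-13.2,-13,11,0,0,0,0],[-13.2,-13,12.6,0,0,0,0],[-13.2,-13,12.6,0,0,0,0],[-13.2,-13,12.6,0,0,0,0.4],[-13.2,-13,12.6,0,0,0,0.4],[-13.2,-13,12.6,0,0,0,0.4],[-13.2,-13,12.6,0,0,0,0.4],[-13.2,-13,9,0,0,0,0.4],[-13.2,-13,4,0,0,0,0.4],[-13.2,-13,-4,0,0,0,0.4],[-13.2,-13,-10,0,0,0,0.4]],
])

```text
clock: 25.9
tool_pos: [0.6095, 0.3014, 0.1878]
orientation: [180.0, 0.1, -166.0]
force: [0.8, 1.5, 0.5]
opening: 0.0352
gripper_force: 0.0
```

>>> play_rows([
  [[12,0,0,0,0,0,0.4],[12,0,0,0,0,0,0.4],[12,0,0,0,0,0,0.4],[12,0,0,0,0,0,0.4],[12,0,0,0,0,0,0.4],[12,0,0,0,0,0,0.4]],
])

```text
clock: 26.4
tool_pos: [0.4935, 0.2731, 0.1863]
orientation: [179.9, 0.2, -166.0]
force: [0.5, -0.3, -0.2]
opening: 0.0347
gripper_force: 0.0
```

```bash
python3 - <<'E'
from h import *
s=snap('scene','s3.png'); print(get_obs()['opening'])
E
```

```text
0.03519011709476666
```

View pics/s3.png

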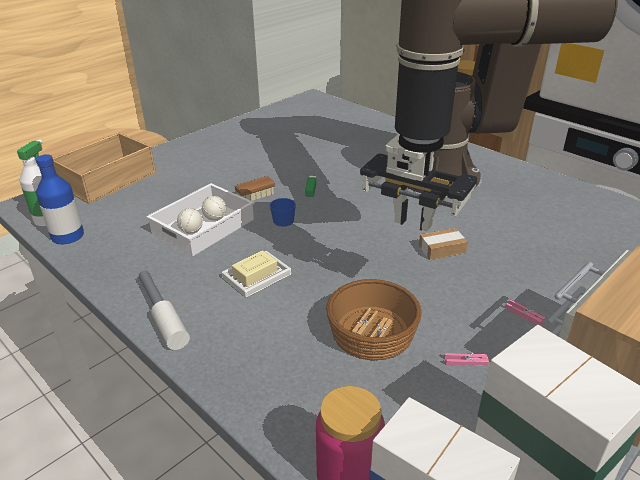

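The scene view shows everything in place: both pegs in the basket (372,322), both balls in the tub, and the soap flat in the dish (255,268). The cup and brush have not moved.

```bash
python3 -c "
from h import *
print(close_job())"
```

```text
the job is handed in; nothing more can be done
None
```

I handed the job in at about 26 s: both pegs are in the basket, both balls are on the tub floor, the soap lies flat in its dish, and the brush and cup were not touched; `close_job()` returned no score.

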